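Release the lock-box drawer with the pin

TASK

The drawer of the small grey lock box is held shut by a hidden spring latch. Take the release pin out of its stand, feel gently with it through the slot in the lid until you find the spring tab between the rigid ledges, and press the tab until the drawer springs out, never forcing the pin hard against the box. Then put the pin back in its stand, upright and fully down, and do not knock over the vials, bottle or flask.

Things in the scene. Friction and masses are not known exactly. Their poses are not given: they have to be found in the camera images.
- case: Grey sheet-metal lock box, fixed to the table, 112 x 166 x 76 mm (x, y, z), aluminium lid 6 mm thick, white drawer front on the side facing the robot. Origin: centre of its underside. z is up, -x is the side where the drawer comes out, y runs along the slot. It takes harm when the pin is pressed on any part of it with more than 30 N.
- slot (a point): Middle of the slot in the lid, at the lid's upper face, 76 mm above the table; axes as the box's. Slot 60 mm long (box y), 10 mm wide (box x), 2 mm chamfers; a soft brush seal in it, which does not resist, hides the inside. Under it, 22 mm below the lid's upper face, lie rigid ledges with one 11 mm long gap for the spring tab. The gap's middle lies anywhere up to 24 mm either way from the slot's middle.
- drawer (a joint): How far the drawer stands out of the box, m: 0 shut, 0.028 fully out. Its spring drives it out towards the box's -x when the latch lets go, in about 0.5 s, and it stays out.
- drawer_front (a point): Middle of the drawer's white front. The hidden tab that frees it lies in the gap between the ledges, its top 28 mm below the lid's upper face (6 mm lower than the ledges). It gives at 3 to 5 N and takes up to about 8 N; the latch lets go after about 7 mm of travel, the tab meets a hard stop at 10 mm and rises again when left.
- pin_handle (a point): Middle of the release pin's handle (half-way up it). The pin stands upright in its stand: round-tipped steel shaft 6 mm in diameter, 60 mm long; collar 22 mm across, 4 mm thick, resting on the stand's top; round ridged handle 18 mm in diameter, 50 mm long. 80 g. The tip is 89 mm below this point, the collar's underside 29 mm below it. z points up the pin.
- pin_tip (a point): The round lower tip of the release pin, hidden in the stand at the start. Its z points up the pin.
- stand_mouth (a point): Middle of the square hole (10 x 10 mm, 64 mm deep, straight through to the table, 3 mm chamfer) at the top face of the pin's stand, a fixed plain block 60 x 60 x 64 mm on a 72 mm foot plate. z up, 64 mm above the table.
- vial_left: Bystander: capped sample vial, 28 mm in diameter, 57 mm tall, on the left; origin at the centre of its foot, z up.
- vial_right: Bystander: capped sample vial, 28 mm in diameter, 57 mm tall, between the pin's stand and the box; origin at the centre of its foot, z up.
- amber_bottle: Bystander: brown bottle with a black cap, 47 mm in diameter, 93 mm tall, on the left; origin at the centre of its foot, z up.
- flask: Bystander: clear conical flask, 64 mm in diameter, 105 mm tall, behind the box; origin at the centre of its foot, z up.
- pin: The release pin described under its handle point; origin at its tip, z up the pin.

How it is judged:
By the outcome, as a careful person would: the job done as asked, in the order asked, and still so for the second after the job is handed in, with the robot touching nothing.
It also fails if it takes over 64 s, if anything falls off the work surface, if the arm or the gripper's body presses on something with over 40 N, if the wrist force passes 120 N, or if a joint passes its speed limit or range.

ROBOT

A 7-joint arm with a two-finger parallel gripper is mounted at the origin on a cart in front of the work surface, level with it; the furniture and walls round the work are solid. World frame = base frame: x ahead of the robot, y to its left, z up, the work surface at z = 0. Lengths are in mm, angles in rad, forces in N, time in s.
With the tool pointing down it reaches from about 425 to 825 mm from the base axis. Payload 3.6 kg.
Tool frame: the origin (TCP) lies at the very end of the fingers, on their centre line; the grasp point (between the pads) lies 19 mm behind it; z points along the fingers, x is the direction in which the jaws open and shut, and the axes are right-handed (so a half turn about z gives the same grasp; the last joint's range is limited). The gripper opens to 85 mm and grips with 20 to 120 N. Pads are 22 mm wide; open, the fingers measure 114 mm over their backs; the gripper's body (76 mm by 85 mm) begins 54 mm behind the grasp point. The pads swing forward as they close: fully open they stand 13 mm farther back than shut.
Start: joints at [1.288, 0.615, -0.013, 1.423, 0.008, 1.103, -0.04], TCP at [165.105, -628.652, 231.297] pointing down, gripper open.
Joint ranges: [-3.12, 3.12], [-0.3, 2.06], [-1.34, 1.32], [0.26, 2.42], [-1.36, 4.5], [0.01, 1.98], [-2.84, 2.84]. Speed limits (rad/s): [2.79, 2.79, 3.14, 3.14, 3.14, 3.14, 3.14].

INTERFACE

Orientations are given as a unit quaternion [x, y, z, w].
In Python, from cell import manip gives the robot as it stands.
- The arm moves only by the shell command python3 -m handwheel 'ROWS' [OPENING] [FORCE]. ROWS is JSON, a list of rows, each an object with "delta_pos": the shift along the world's x, y, z in mm, a list of three; "rot": the turn, a rotation vector about the world's x, y, z in degrees, a list of three. A call has 1 to 8 rows; each row shifts and turns the commanded pose from where the row before left it; what a row does not reach is not made up. A row lasts 1/10 s, in which the tool goes at most 50 mm and 8.59 degrees, less where a joint would pass 70% of its speed; a pose out of reach is approached as far as the arm can. A call is refused whole if a number of a shift passes 50 or a number of a turn 8.59, either way. A call with a gripper value outside its range is refused whole. OPENING is the gripper command: -1 is fully open, 1 is shut, values between are in proportion, set as the call begins (- or left out, the last holds). The fingers move at their own pace and stop on an object; FORCE is the grip in N (left out, the last holds). Time passes only in rows, so rows that do not move let the fingers close. It gives the time, the measured TCP pose, the force and the opening at its end, in the units of the state.
- manip.observe(): the state, without advancing time (a new reading comes with each control period).
- manip.grab_frame(name): name is "side" or "top"; returns a dict with "frame" (420x560x3 uint8, red, green, blue), "mtx" (3x3 intrinsics, pixels), "rvec" (rotation vector, rad) and "tvec" (3), from world to camera coordinates, as OpenCV has them. Camera axes: x right, y down, z forward; pixel columns grow to the right and rows downward; lengths in mm; the calibration is good to about 2 mm. A picture is of the moment at which its call begins. There is no depth.
- manip.sign_off(): hands the job in, once; it reports no verdict.
The state is a dict: "t": time; "qpos": joint angles; "qd": joint speeds; "joint_efforts": joint torques, N m; "position": TCP position; "ee_rot": TCP orientation; "wrist_force": force on the tool from outside, world axes, zero at the start; "moment": the same for the moment, N m; "opening": finger opening in mm.
Only numpy, scipy, OpenCV 4.12 (cv2) and the standard library are available. Lean on these libraries where they do the work, as an engineer would, in place of code of your own. Each camera call takes 0.05 s, during which the arm holds its last target. There are 200 camera calls.

## Working session

There is one attempt and no reset: what is moved stays moved. The work goes in short steps, Python scripts to look and compute and a shell command to move; the robot and the scene stay as the last step left them, time stands still between calls to the robot, and variables do not carry over. Pictures are saved under pics/ and viewed, about 8 in all and at most 12, crops included, and the job is handed in when it is done.

```bash
mkdir -p pics
cat > h.py <<'E'
import numpy as np, cv2
from cell import manip
def shot(cam,name,crop=None,scale=1):
    f=manip.grab_frame(cam); im=cv2.cvtColor(f["frame"],cv2.COLOR_RGB2BGR)
    np.savez(f"pics/{cam}_cal.npz",m=f["mtx"],r=f["rvec"],t=f["tvec"])
    cv2.imwrite(f"pics/{name}_raw.png",im)
    if crop: x0,y0,x1,y1=crop; im=im[y0:y1,x0:x1]
    cv2.imwrite(f"pics/{name}.png",cv2.resize(im,None,fx=scale,fy=scale,interpolation=cv2.INTER_CUBIC))
def cal(cam):
    d=np.load(f"pics/{cam}_cal.npz"); return d["m"],np.array(d["r"],float).ravel(),np.array(d["t"],float).ravel()
def onz(cam,u,v,z):
    m,r,t=cal(cam); R=cv2.Rodrigues(r)[0]; c=-R.T@t; d=R.T@np.linalg.inv(m)@[u,v,1.]
    return c+d*(z-c[2])/d[2]
def proj(cam,p):
    m,r,t=cal(cam); return cv2.projectPoints(np.array([p],float),r,t,m,None)[0].ravel()
def st():
    s=manip.observe(); print({k:np.round(s[k],3).tolist() for k in("t","position","ee_rot","wrist_force","opening","qpos")})
E
python3 - <<'E'
from h import *
st()
shot("top","t0",scale=1.4); shot("side","s0",scale=1.4)
for c in("top","side"):
    m,r,t=cal(c);print(c,-cv2.Rodrigues(r)[0].T@t,m[0,0])
E
```

```text
{'t': 0.0, 'position': [164.92, -627.906, 230.096], 'ee_rot': [0.792, -0.611, -0.001, -0.001], 'wrist_force': [0.353, 0.44, 0.351], 'opening': 85.097, 'qpos': [1.287, 0.616, -0.013, 1.425, 0.008, 1.103, -0.04]}
top [ 416.38547655   23.54698629 1097.04976268] 409.5866346094137
side [480.3639656  706.12970059 641.7555613 ] 381.87663911058735
```

View pics/t0.png

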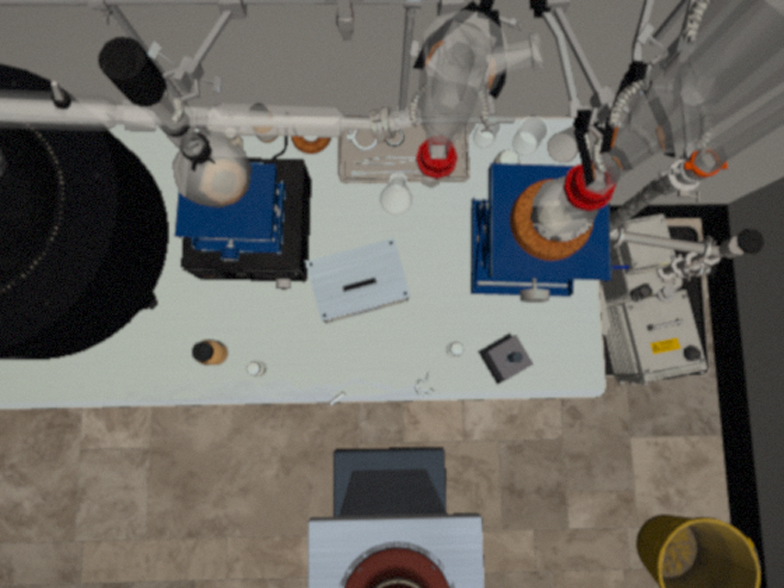

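View pics/s0.png

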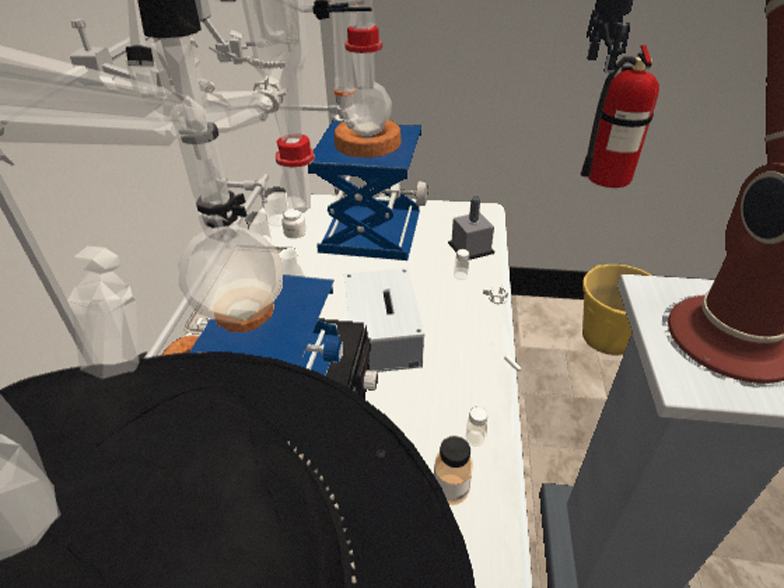

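The top view shows the box at about (358,280)/1.4, with its slot running image-horizontally and tilted about 15°. The stand is at (507,357)/1.4, with vial_right at (456,349)/1.4. I'll enlarge these two areas.

Run:
```python
from h import *
t=cv2.imread("pics/t0_raw.png"); s=cv2.imread("pics/s0_raw.png")
a=cv2.resize(t[165:285,215:390],None,fx=4.5,fy=4.5,interpolation=cv2.INTER_CUBIC)
cv2.imwrite("pics/t0c.png",a)
b=cv2.resize(s[135:270,240:365],None,fx=4.4,fy=4.4,interpolation=cv2.INTER_CUBIC)
cv2.imwrite("pics/s0c.png",b); print(a.shape,b.shape)
```

```text
(540, 788, 3) (594, 550, 3)
```

View pics/t0c.png

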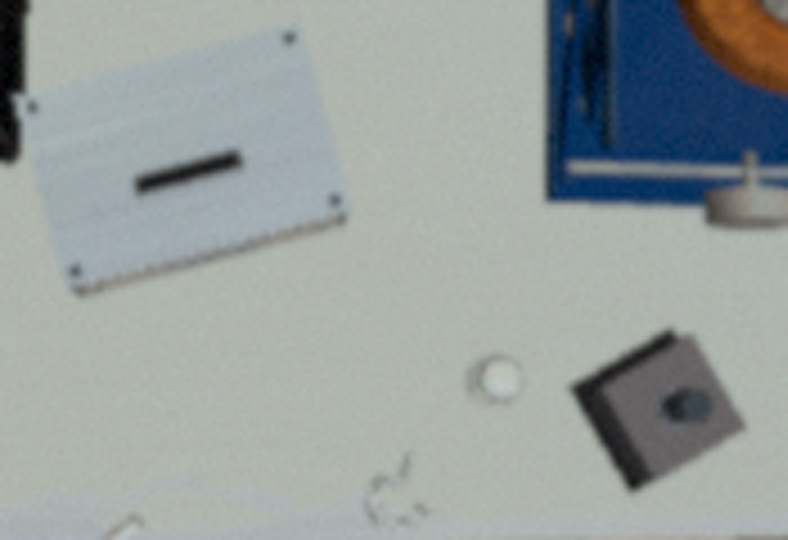

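View pics/s0c.png

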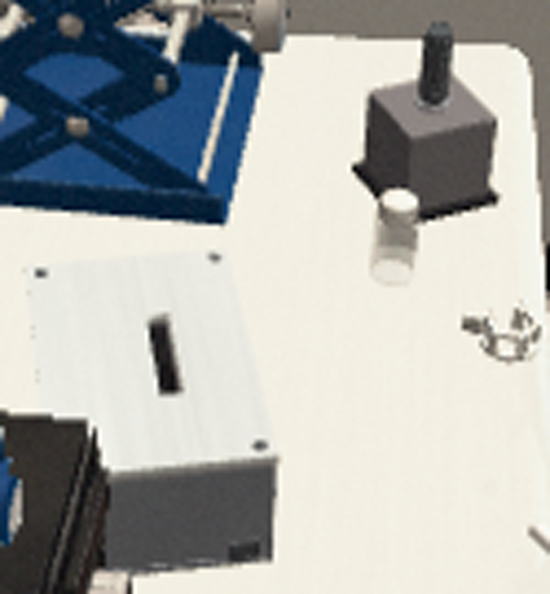

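Run:
```python
from h import *
T=lambda u,v,z: onz("top",215+(u+.5)/4.5-.5,165+(v+.5)/4.5-.5,z)
S=lambda u,v,z: onz("side",240+(u+.5)/4.4-.5,135+(v+.5)/4.4-.5,z)
sc=np.array([T(*p,76)[:2] for p in[(32,106),(289,38),(335,200),(75,271)]])
print("screws",sc.round(1),sc.mean(0))
for a,b in((0,1),(3,2),(0,3),(1,2)):
    d=sc[a]-sc[b];print(np.degrees(np.arctan2(d[1],d[0])),np.hypot(*d))
print("slot",T(188,172,76),S(165,355,76), "ends",T(136,185,76),T(241,158,76),S(159,317,76),S(171,392,76))
print("pin top",T(693,404,118),S(439,28,118),"bottom",T(676,407,68),S(433,104,68))
st4=np.array([T(*p,64)[:2] for p in[(601,386),(690,336),(745,428),(642,488)]]);print("stand",st4.round(1),st4.mean(0))
ss=np.array([S(*p,64)[:2] for p in[(371,95),(433,70),(496,122),(408,140)]]);print(ss.round(1),ss.mean(0))
print("vialR top",T(500,380,57),S(400,200,57))
for u,v,n,z in((205,351,'bottle',93),(256,368,'vialL',57)): print(n,onz("top",u/1.4,v/1.4,z))
```

```text
screws [[610.8 145.8]
 [647.8   0.7]
 [554.8 -23.4]
 [517.4 121.9]] [582.6868784  61.2342135]
104.29319462519658 149.7254888452367
104.45387239791216 149.96742695360723
14.341271118793461 96.44802225262664
14.485484042094518 96.02796756677742
slot [571.93592647  58.62909199  76.        ] [572.36169186  62.37599455  76.        ] ends [565.04516661  87.7418968   76.        ] [579.40705441  28.85655118  76.        ] [579.40668037  32.48651384  76.        ] [565.77511303  89.97899145  76.        ]
pin top [ 436.93223312 -208.90950305  118.        ] [ 437.82332338 -210.58085393  118.        ] bottom [ 436.49584262 -211.18963481   68.        ] [ 437.15575925 -203.17453133   68.        ]
stand [[ 449.  -170.5]
 [ 476.1 -221.9]
 [ 424.2 -250.2]
 [ 392.3 -191. ]] [ 435.38525867 -208.41721947]
[[ 476.1 -216.1]
 [ 437.1 -250.5]
 [ 397.9 -192.8]
 [ 451.8 -167. ]] [ 440.72342012 -206.59526321]
vialR top [ 453.61936556 -114.92420433   57.        ] [ 455.0159892  -113.18114474   57.        ]
bottle [456.16205358 325.58201407  93.        ]
vialL [425.6709204  244.92619153  57.        ]
```

Estimates: the slot middle is at about (572, 60.5) with the box yawed 14.4°, and the pin is at about (437, -209). The jaws already lie almost along box y, so I'll keep this orientation. Next I move above the pin.

```bash
python3 -m handwheel '[{"delta_pos":[20,30,0],"rot":[0,0,0]},{"delta_pos":[20,30,0],"rot":[0,0,0]},{"delta_pos":[20,30,0],"rot":[0,0,0]},{"delta_pos":[20,30,0],"rot":[0,0,0]},{"delta_pos":[20,30,0],"rot":[0,0,0]},{"delta_pos":[20,30,0],"rot":[0,0,0]},{"delta_pos":[20,30,0],"rot":[0,0,0]},{"delta_pos":[20,30,0],"rot":[0,0,0]}]' -1 40
python3 -m handwheel '[{"delta_pos":[20,30,0],"rot":[0,0,0]},{"delta_pos":[20,30,0],"rot":[0,0,0]},{"delta_pos":[20,30,-10],"rot":[0,0,0]},{"delta_pos":[20,30,-10],"rot":[0,0,0]},{"delta_pos":[20,30,-10],"rot":[0,0,0]},{"delta_pos":[12,29,0],"rot":[0,0,0]},{"delta_pos":[0,0,0],"rot":[0,0,0]},{"delta_pos":[0,0,0],"rot":[0,0,0]}]'
python3 -c "
from h import *
st()"
```

```text
t: 0.9
position: [325.5, -387.1, 231.0]
ee_rot: [0.792, -0.611, -0.0, -0.0]
wrist_force: [-0.3, -0.2, 1.1]
opening: 85.6
t: 1.7
position: [437.1, -209.1, 201.0]
ee_rot: [0.792, -0.61, -0.0, 0.0]
wrist_force: [-0.3, -0.1, 0.1]
opening: 85.1
{'t': 1.7, 'position': [437.061, -209.092, 201.022], 'ee_rot': [0.792, -0.61, -0.0, 0.0], 'wrist_force': [-0.348, -0.107, 0.057], 'opening': 85.068, 'qpos': [0.465, 0.4, -0.088, 1.927, 0.047, 0.817, -0.961]}
```

```bash
python3 -m handwheel '[{"delta_pos":[0,0,-20],"rot":[0,0,0]},{"delta_pos":[0,0,-20],"rot":[0,0,0]},{"delta_pos":[0,0,-20],"rot":[0,0,0]},{"delta_pos":[0,0,-20],"rot":[0,0,0]},{"delta_pos":[0,0,-20],"rot":[0,0,0]},{"delta_pos":[0,0,-15],"rot":[0,0,0]},{"delta_pos":[0,0,-8],"rot":[0,0,0]},{"delta_pos":[0,0,0],"rot":[0,0,0]}]'
python3 -m handwheel '[{"delta_pos":[0,0,0],"rot":[0,0,0]},{"delta_pos":[0,0,0],"rot":[0,0,0]},{"delta_pos":[0,0,0],"rot":[0,0,0]},{"delta_pos":[0,0,0],"rot":[0,0,0]},{"delta_pos":[0,0,0],"rot":[0,0,0]},{"delta_pos":[0,0,0],"rot":[0,0,0]},{"delta_pos":[0,0,0],"rot":[0,0,0]},{"delta_pos":[0,0,0],"rot":[0,0,0]}]' 1 60
python3 -c "
from h import *
st();shot('top','t1',(320,200,420,280),6);shot('side','s1',(280,100,420,220),4.4)
a=cv2.imread('pics/t1.png');b=cv2.imread('pics/s1.png');b=cv2.resize(b,(560,480));a=a[:480,180:420]
cv2.imwrite('pics/m1.png',np.hstack([a,b]))"
```

```text
t: 2.5
position: [436.0, -210.7, 77.5]
ee_rot: [0.791, -0.612, -0.001, 0.001]
wrist_force: [0.1, 0.6, 0.2]
opening: 85.5
t: 3.3
position: [437.4, -209.8, 78.8]
ee_rot: [0.792, -0.611, 0.0, -0.0]
wrist_force: [-0.9, 0.4, 6.6]
opening: 16.5
{'t': 3.3, 'position': [437.356, -209.77, 78.76], 'ee_rot': [0.792, -0.611, 0.0, -0.0], 'wrist_force': [-0.891, 0.396, 6.568], 'opening': 16.474, 'qpos': [0.448, 0.593, -0.067, 2.052, 0.078, 0.498, -0.991]}
```

View pics/m1.png

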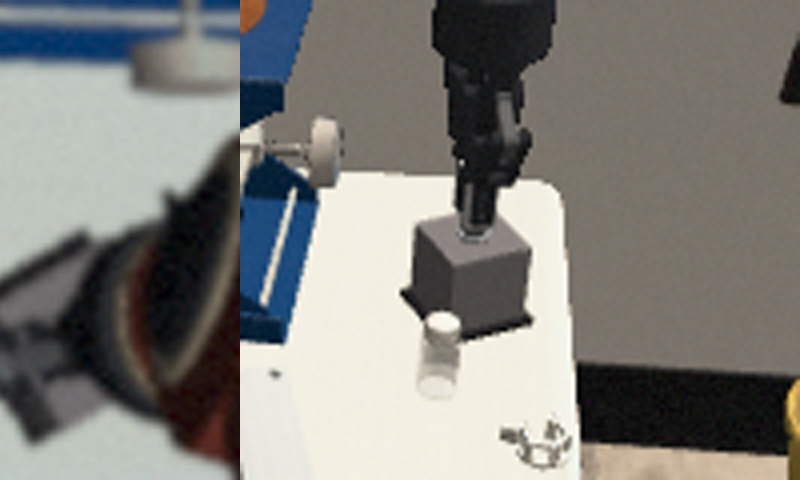

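The pin is gripped at 16.5 mm opening and the side view shows the jaws round the handle. Next I lift it and carry it over the vial to the slot.

```bash
python3 -m handwheel '[{"delta_pos":[0,0,8],"rot":[0,0,0]},{"delta_pos":[0,0,14],"rot":[0,0,0]},{"delta_pos":[0,0,16],"rot":[0,0,0]},{"delta_pos":[0,0,16],"rot":[0,0,0]},{"delta_pos":[0,0,16],"rot":[0,0,0]},{"delta_pos":[0,0,16],"rot":[0,0,0]},{"delta_pos":[0,0,16],"rot":[0,0,0]},{"delta_pos":[0,0,8],"rot":[0,0,0]}]'
python3 -m handwheel '[{"delta_pos":[10,20,0],"rot":[0,0,0]},{"delta_pos":[15,30,0],"rot":[0,0,0]},{"delta_pos":[15,30,0],"rot":[0,0,0]},{"delta_pos":[15,30,0],"rot":[0,0,0]},{"delta_pos":[15,30,0],"rot":[0,0,0]},{"delta_pos":[15,30,0],"rot":[0,0,0]},{"delta_pos":[15,30,0],"rot":[0,0,0]},{"delta_pos":[15,30,0],"rot":[0,0,0]}]'
python3 -m handwheel '[{"delta_pos":[15,30,0],"rot":[0,0,0]},{"delta_pos":[5,9,0],"rot":[0,0,0]},{"delta_pos":[0,0,-10],"rot":[0,0,0]},{"delta_pos":[0,0,-10],"rot":[0,0,0]},{"delta_pos":[0,0,-6],"rot":[0,0,0]},{"delta_pos":[0,0,0],"rot":[0,0,0]},{"delta_pos":[0,0,0],"rot":[0,0,0]},{"delta_pos":[0,0,0],"rot":[0,0,0]}]'
python3 -c "
from h import *
st();shot('top','t2',(220,170,300,240),6);shot('side','s2',(235,110,335,250),5)
print(proj('top',(572,60.5,76)),proj('side',(572,60.5,76)),proj('side',(572,60.5,88)))"
```

```text
t: 4.2
position: [437.3, -209.7, 189.5]
ee_rot: [0.792, -0.611, 0.001, -0.0]
wrist_force: [-0.1, 0.3, -0.8]
opening: 16.6
t: 5.0
position: [552.0, 21.6, 187.8]
ee_rot: [0.792, -0.611, -0.001, 0.0]
wrist_force: [1.1, -0.3, -1.8]
opening: 16.8
t: 5.8
position: [572.3, 58.7, 162.7]
ee_rot: [0.792, -0.611, 0.0, -0.0]
wrist_force: [-0.4, 0.1, -1.0]
opening: 16.3
{'t': 5.8, 'position': [572.298, 58.746, 162.674], 'ee_rot': [0.792, -0.611, 0.0, -0.0], 'wrist_force': [-0.406, 0.128, -1.046], 'opening': 16.321, 'qpos': [-0.078, 0.575, -0.098, 1.73, 0.072, 0.84, -1.523]}
[255.64523121 202.81975971] [277.37856225 214.76520952] [277.29716329 210.71848211]
```

View pics/s2.png

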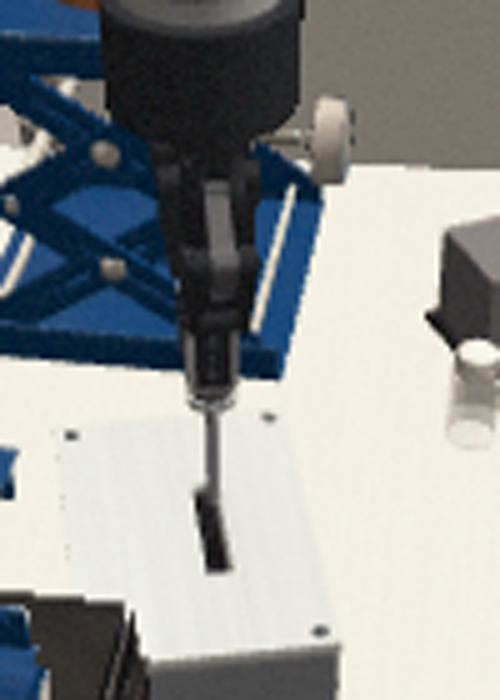

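The side view shows the tip hanging at crop (214,505), over the slot (crop 207,492 to 218,570). It's aligned to about 1 mm. I'll go down through the lid gently.

```bash
python3 -m handwheel '[{"delta_pos":[0,0,-4],"rot":[0,0,0]},{"delta_pos":[0,0,-4],"rot":[0,0,0]},{"delta_pos":[0,0,-2],"rot":[0,0,0]},{"delta_pos":[0,0,-2],"rot":[0,0,0]},{"delta_pos":[0,0,-2],"rot":[0,0,0]},{"delta_pos":[0,0,-1],"rot":[0,0,0]},{"delta_pos":[0,0,0],"rot":[0,0,0]},{"delta_pos":[0,0,0],"rot":[0,0,0]}]'
```

```text
t: 6.7
position: [572.2, 59.4, 147.3]
ee_rot: [0.792, -0.611, 0.0, -0.0]
wrist_force: [0.7, 0.0, -0.6]
opening: 16.5
```

```bash
python3 -m handwheel '[{"delta_pos":[0,0,-2],"rot":[0,0,0]},{"delta_pos":[0,0,-2],"rot":[0,0,0]},{"delta_pos":[0,0,-2],"rot":[0,0,0]},{"delta_pos":[0,0,0],"rot":[0,0,0]}]'
python3 -m handwheel '[{"delta_pos":[0,0,-2],"rot":[0,0,0]},{"delta_pos":[0,0,-2],"rot":[0,0,0]},{"delta_pos":[0,0,-2],"rot":[0,0,0]},{"delta_pos":[0,0,-2],"rot":[0,0,0]},{"delta_pos":[0,0,-2],"rot":[0,0,0]},{"delta_pos":[0,0,0],"rot":[0,0,0]},{"delta_pos":[0,0,0],"rot":[0,0,0]}]'
```

```text
t: 7.1
position: [572.1, 59.4, 141.0]
ee_rot: [0.792, -0.611, -0.0, -0.0]
wrist_force: [0.6, -0.6, -1.3]
opening: 16.5
t: 7.8
position: [572.2, 59.4, 131.3]
ee_rot: [0.792, -0.611, -0.0, -0.0]
wrist_force: [0.1, 0.8, -0.6]
opening: 16.1
```

```bash
for i in 1 2 3 4; do :; done; Z='[{"delta_pos":[0,0,-1],"rot":[0,0,0]},{"delta_pos":[0,0,0],"rot":[0,0,0]}]'; unset Z
python3 -m handwheel '[{"delta_pos":[0,0,-1],"rot":[0,0,0]},{"delta_pos":[0,0,-1],"rot":[0,0,0]},{"delta_pos":[0,0,0],"rot":[0,0,0]}]' | grep -E "pos|force"
python3 -m handwheel '[{"delta_pos":[0,0,-1],"rot":[0,0,0]},{"delta_pos":[0,0,0],"rot":[0,0,0]},{"delta_pos":[0,0,0],"rot":[0,0,0]}]' | grep -E "pos|force"
python3 -m handwheel '[{"delta_pos":[0,0,-1],"rot":[0,0,0]},{"delta_pos":[0,0,0],"rot":[0,0,0]},{"delta_pos":[0,0,0],"rot":[0,0,0]}]' | grep -E "pos|force"
```

```text
position: [572.1, 59.4, 129.2]
wrist_force: [0.7, -0.2, -1.6]
position: [572.2, 59.3, 128.5]
wrist_force: [1.0, 0.6, 0.7]
position: [572.4, 59.4, 128.2]
wrist_force: [-0.9, -0.3, 5.4]
```

The ledge is felt at TCP z of about 128.3 with light contact of about 6 N. I'll hop 4 mm at a time along box +y with light touches, keeping to the same depth.

```bash
python3 -m handwheel '[{"delta_pos":[0,0,2.5],"rot":[0,0,0]},{"delta_pos":[-1,3.9,0],"rot":[0,0,0]},{"delta_pos":[0,0,-1.5],"rot":[0,0,0]},{"delta_pos":[0,0,-1],"rot":[0,0,0]},{"delta_pos":[0,0,0],"rot":[0,0,0]}]' | grep -E "pos|force"
python3 -m handwheel '[{"delta_pos":[0,0,2.5],"rot":[0,0,0]},{"delta_pos":[-1,3.9,0],"rot":[0,0,0]},{"delta_pos":[0,0,-1.5],"rot":[0,0,0]},{"delta_pos":[0,0,-1],"rot":[0,0,0]},{"delta_pos":[0,0,0],"rot":[0,0,0]}]' | grep -E "pos|force"
python3 -m handwheel '[{"delta_pos":[0,0,2.5],"rot":[0,0,0]},{"delta_pos":[-1,3.9,0],"rot":[0,0,0]},{"delta_pos":[0,0,-1.5],"rot":[0,0,0]},{"delta_pos":[0,0,-1],"rot":[0,0,0]},{"delta_pos":[0,0,0],"rot":[0,0,0]}]' | grep -E "pos|force"
```

```text
position: [571.2, 64.2, 128.1]
wrist_force: [-0.5, 0.3, 5.1]
position: [570.2, 67.9, 128.1]
wrist_force: [-0.9, 0.8, 6.6]
position: [569.2, 71.8, 128.1]
wrist_force: [-1.2, 0.7, 6.3]
```

```bash
python3 -m handwheel '[{"delta_pos":[0,0,2.5],"rot":[0,0,0]},{"delta_pos":[-1,3.9,0],"rot":[0,0,0]},{"delta_pos":[0,0,-1.5],"rot":[0,0,0]},{"delta_pos":[0,0,-1],"rot":[0,0,0]},{"delta_pos":[0,0,0],"rot":[0,0,0]}]' | grep -E "pos|force"
python3 -m handwheel '[{"delta_pos":[0,0,2.5],"rot":[0,0,0]},{"delta_pos":[-1,3.9,0],"rot":[0,0,0]},{"delta_pos":[0,0,-1.5],"rot":[0,0,0]},{"delta_pos":[0,0,-1],"rot":[0,0,0]},{"delta_pos":[0,0,0],"rot":[0,0,0]}]' | grep -E "pos|force"
python3 -m handwheel '[{"delta_pos":[0,0,2.5],"rot":[0,0,0]},{"delta_pos":[-1,3.9,0],"rot":[0,0,0]},{"delta_pos":[0,0,-1.5],"rot":[0,0,0]},{"delta_pos":[0,0,-1],"rot":[0,0,0]},{"delta_pos":[0,0,0],"rot":[0,0,0]}]' | grep -E "pos|force"
```

```text
position: [568.2, 75.7, 128.1]
wrist_force: [-1.3, 0.8, 6.6]
position: [567.2, 79.6, 128.1]
wrist_force: [-1.0, -0.0, 6.8]
position: [566.2, 83.5, 128.1]
wrist_force: [-1.1, 0.2, 6.8]
```

No gap on the + side. I'll lift, go back past the start and hop along -y.

```bash
python3 -m handwheel '[{"delta_pos":[0,0,3],"rot":[0,0,0]},{"delta_pos":[2.3,-9.1,0],"rot":[0,0,0]},{"delta_pos":[2.3,-9.1,0],"rot":[0,0,0]},{"delta_pos":[2.4,-9.1,0],"rot":[0,0,0]},{"delta_pos":[0,0,0],"rot":[0,0,0]},{"delta_pos":[0,0,-2],"rot":[0,0,0]},{"delta_pos":[0,0,-1],"rot":[0,0,0]},{"delta_pos":[0,0,0],"rot":[0,0,0]}]' | grep -E "pos|force"
python3 -m handwheel '[{"delta_pos":[0,0,2.5],"rot":[0,0,0]},{"delta_pos":[1,-3.9,0],"rot":[0,0,0]},{"delta_pos":[0,0,-1.5],"rot":[0,0,0]},{"delta_pos":[0,0,-1],"rot":[0,0,0]},{"delta_pos":[0,0,0],"rot":[0,0,0]}]' | grep -E "pos|force"
python3 -m handwheel '[{"delta_pos":[0,0,2.5],"rot":[0,0,0]},{"delta_pos":[1,-3.9,0],"rot":[0,0,0]},{"delta_pos":[0,0,-1.5],"rot":[0,0,0]},{"delta_pos":[0,0,-1],"rot":[0,0,0]},{"delta_pos":[0,0,0],"rot":[0,0,0]}]' | grep -E "pos|force"
python3 -m handwheel '[{"delta_pos":[0,0,2.5],"rot":[0,0,0]},{"delta_pos":[1,-3.9,0],"rot":[0,0,0]},{"delta_pos":[0,0,-1.5],"rot":[0,0,0]},{"delta_pos":[0,0,-1],"rot":[0,0,0]},{"delta_pos":[0,0,0],"rot":[0,0,0]}]' | grep -E "pos|force"
```

```text
position: [573.6, 54.6, 128.2]
wrist_force: [0.4, -2.3, 4.9]
position: [574.4, 51.5, 128.1]
wrist_force: [-1.1, -0.7, 6.3]
position: [575.4, 47.1, 127.5]
wrist_force: [0.1, -1.1, 2.9]
position: [576.0, 43.7, 126.9]
wrist_force: [1.7, -0.4, -0.8]
```

The force fell to free air at y≈43.7 after an edge touch at y≈47, so the gap's middle is close to y 43.5. I'll press down here in small steps.

```bash
python3 -m handwheel '[{"delta_pos":[0,0,-1],"rot":[0,0,0]},{"delta_pos":[0,0,-1],"rot":[0,0,0]},{"delta_pos":[0,0,0],"rot":[0,0,0]}]' | grep -E "pos|force"
python3 -m handwheel '[{"delta_pos":[0,0,-1],"rot":[0,0,0]},{"delta_pos":[0,0,-1],"rot":[0,0,0]},{"delta_pos":[0,0,0],"rot":[0,0,0]}]' | grep -E "pos|force"
python3 -m handwheel '[{"delta_pos":[0,0,-1],"rot":[0,0,0]},{"delta_pos":[0,0,-1],"rot":[0,0,0]},{"delta_pos":[0,0,0],"rot":[0,0,0]}]' | grep -E "pos|force"
```

```text
position: [576.0, 43.9, 125.1]
wrist_force: [1.1, 0.4, -1.5]
position: [576.1, 43.8, 123.1]
wrist_force: [1.0, 0.3, -0.8]
position: [576.2, 43.8, 121.8]
wrist_force: [-0.5, 0.3, 4.0]
```

The tab is found at about 122 mm with a soft 4–5 N. I'll press on.

```bash
python3 -m handwheel '[{"delta_pos":[0,0,-1],"rot":[0,0,0]},{"delta_pos":[0,0,-1],"rot":[0,0,0]},{"delta_pos":[0,0,0],"rot":[0,0,0]}]' | grep -E "pos|force"
python3 -m handwheel '[{"delta_pos":[0,0,-1],"rot":[0,0,0]},{"delta_pos":[0,0,-1],"rot":[0,0,0]},{"delta_pos":[0,0,0],"rot":[0,0,0]}]' | grep -E "pos|force"
python3 -m handwheel '[{"delta_pos":[0,0,-1],"rot":[0,0,0]},{"delta_pos":[0,0,-1],"rot":[0,0,0]},{"delta_pos":[0,0,0],"rot":[0,0,0]}]' | grep -E "pos|force"
python3 -m handwheel '[{"delta_pos":[0,0,-1],"rot":[0,0,0]},{"delta_pos":[0,0,0],"rot":[0,0,0]},{"delta_pos":[0,0,0],"rot":[0,0,0]},{"delta_pos":[0,0,0],"rot":[0,0,0]}]' | grep -E "pos|force"
python3 -c "
from h import *
st();shot('top','t3',(200,150,330,240),5);shot('side','s3',(225,110,345,270),4)"
```

```text
position: [576.2, 43.8, 119.7]
wrist_force: [-0.4, 0.1, 4.6]
position: [576.3, 43.8, 117.6]
wrist_force: [-0.5, 0.1, 4.3]
position: [576.3, 43.8, 115.7]
wrist_force: [0.1, 0.1, 4.6]
position: [576.2, 43.8, 114.3]
wrist_force: [0.1, 0.5, 3.4]
{'t': 16.2, 'position': [576.18, 43.775, 114.281], 'ee_rot': [0.792, -0.611, 0.0, -0.0], 'wrist_force': [0.062, 0.482, 3.434], 'opening': 16.584, 'qpos': [-0.055, 0.641, -0.093, 1.767, 0.083, 0.736, -1.505]}
```

View pics/s3.png

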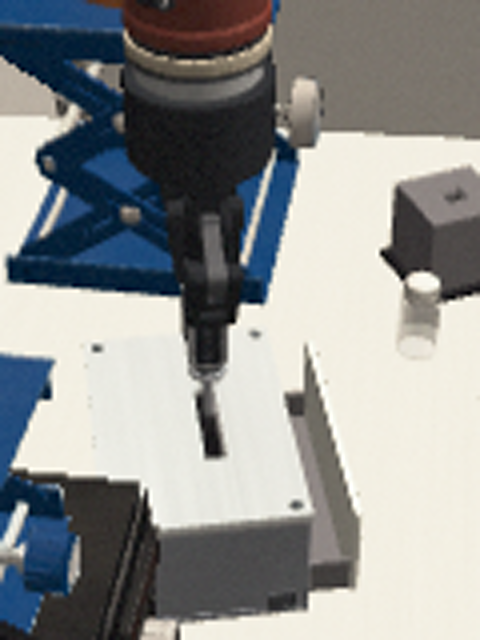

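The drawer stands fully out: its white front is at crop (335,450), clear of the box. The stand hole shows at crop (455,195). I'll retract and carry the pin back to just above the stand.

```bash
python3 -c "
from h import *
print(onz('side',225+455/4-.4,110+195/4-.4,64))"
python3 -m handwheel '[{"delta_pos":[0,0,4],"rot":[0,0,0]},{"delta_pos":[0,0,10],"rot":[0,0,0]},{"delta_pos":[0,0,10],"rot":[0,0,0]},{"delta_pos":[0,0,10],"rot":[0,0,0]},{"delta_pos":[0,0,10],"rot":[0,0,0]},{"delta_pos":[0,0,10],"rot":[0,0,0]},{"delta_pos":[0,0,10],"rot":[0,0,0]},{"delta_pos":[0,0,10],"rot":[0,0,0]}]' | grep -E "pos|force"
python3 -m handwheel '[{"delta_pos":[-9,-13.4,0],"rot":[0,0,0]},{"delta_pos":[-16,-30,0],"rot":[0,0,0]},{"delta_pos":[-16,-30,0],"rot":[0,0,0]},{"delta_pos":[-16,-30,0],"rot":[0,0,0]},{"delta_pos":[-16,-30,0],"rot":[0,0,0]},{"delta_pos":[-16,-30,0],"rot":[0,0,0]},{"delta_pos":[-16,-30,0],"rot":[0,0,0]},{"delta_pos":[-16,-30,0],"rot":[0,0,0]}]' | grep -E "pos|force"
python3 -m handwheel '[{"delta_pos":[-12,-20,0],"rot":[0,0,0]},{"delta_pos":[-6,-10,0],"rot":[0,0,0]},{"delta_pos":[0,0,-10],"rot":[0,0,0]},{"delta_pos":[0,0,-15],"rot":[0,0,0]},{"delta_pos":[0,0,-10],"rot":[0,0,0]},{"delta_pos":[0,0,-3],"rot":[0,0,0]},{"delta_pos":[0,0,0],"rot":[0,0,0]},{"delta_pos":[0,0,0],"rot":[0,0,0]}]' | grep -E "pos|force"
python3 -c "
from h import *
st();shot('side','s4',(310,110,370,180),8)
print(proj('side',(437.1,-209.65,76.3)))"
```

```text
[ 435.95057898 -209.09183148   64.        ]
position: [575.8, 43.7, 189.2]
wrist_force: [-0.3, 0.4, -0.7]
position: [452.7, -181.6, 188.1]
wrist_force: [-0.1, -1.0, -1.7]
position: [437.7, -209.3, 150.5]
wrist_force: [0.6, 0.5, 0.1]
{'t': 18.7, 'position': [437.659, -209.252, 150.477], 'ee_rot': [0.792, -0.61, 0.0, -0.0], 'wrist_force': [0.649, 0.453, 0.072], 'opening': 16.527, 'qpos': [0.464, 0.473, -0.089, 1.987, 0.064, 0.683, -0.978]}
[338.31642589 154.43223071]
```

View pics/s4.png

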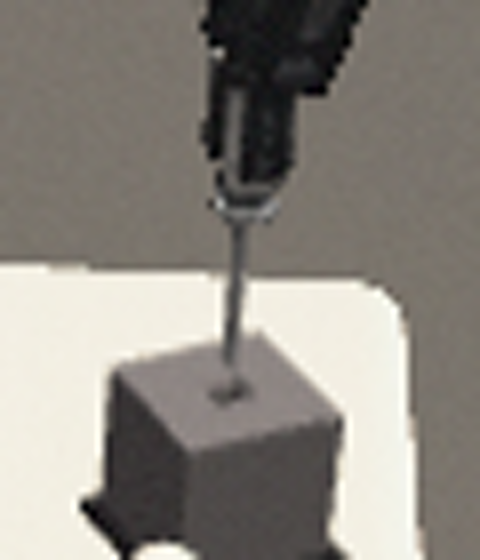

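The tip at crop (232,362) hangs straight above the hole (230,391), and the shaft looks upright. Inserting now.

```bash
python3 -m handwheel '[{"delta_pos":[0,0,-5],"rot":[0,0,0]},{"delta_pos":[0,0,-5],"rot":[0,0,0]},{"delta_pos":[0,0,-3],"rot":[0,0,0]},{"delta_pos":[0,0,-3],"rot":[0,0,0]},{"delta_pos":[0,0,-2],"rot":[0,0,0]},{"delta_pos":[0,0,0],"rot":[0,0,0]}]' | grep -E "pos|force"
```

```text
position: [436.9, -209.6, 132.0]
wrist_force: [-0.1, 0.0, -0.6]
```

```bash
python3 -m handwheel '[{"delta_pos":[0,0,-6],"rot":[0,0,0]},{"delta_pos":[0,0,-8],"rot":[0,0,0]},{"delta_pos":[0,0,-8],"rot":[0,0,0]},{"delta_pos":[0,0,-8],"rot":[0,0,0]},{"delta_pos":[0,0,-8],"rot":[0,0,0]},{"delta_pos":[0,0,-6],"rot":[0,0,0]},{"delta_pos":[0,0,-4],"rot":[0,0,0]},{"delta_pos":[0,0,0],"rot":[0,0,0]}]' | grep -E "pos|force"
python3 -m handwheel '[{"delta_pos":[0,0,-3],"rot":[0,0,0]},{"delta_pos":[0,0,-2],"rot":[0,0,0]},{"delta_pos":[0,0,-1],"rot":[0,0,0]},{"delta_pos":[0,0,0],"rot":[0,0,0]}]' | grep -E "pos|force"
```

```text
position: [437.0, -209.6, 83.8]
wrist_force: [-0.4, 0.6, -1.3]
position: [437.1, -209.6, 78.8]
wrist_force: [-1.3, 0.6, 3.0]
```

The collar is seated: contact of about 4 N at z 78.8, the same as at the grasp. I'll release and back straight off.

```bash
python3 -m handwheel '[{"delta_pos":[0,0,0],"rot":[0,0,0]},{"delta_pos":[0,0,0],"rot":[0,0,0]},{"delta_pos":[0,0,0],"rot":[0,0,0]},{"delta_pos":[0,0,0],"rot":[0,0,0]},{"delta_pos":[0,0,0],"rot":[0,0,0]},{"delta_pos":[0,0,0],"rot":[0,0,0]},{"delta_pos":[0,0,0],"rot":[0,0,0]},{"delta_pos":[0,0,0],"rot":[0,0,0]}]' -1 | grep -E "pos|force|open"
python3 -m handwheel '[{"delta_pos":[0,0,8],"rot":[0,0,0]},{"delta_pos":[0,0,20],"rot":[0,0,0]},{"delta_pos":[0,0,20],"rot":[0,0,0]},{"delta_pos":[0,0,25],"rot":[0,0,0]},{"delta_pos":[0,0,25],"rot":[0,0,0]},{"delta_pos":[0,0,25],"rot":[0,0,0]},{"delta_pos":[0,0,0],"rot":[0,0,0]}]' | grep -E "pos|force|open"
python3 -m handwheel '[{"delta_pos":[-20,-30,0],"rot":[0,0,0]},{"delta_pos":[-20,-30,0],"rot":[0,0,0]},{"delta_pos":[-20,-30,0],"rot":[0,0,0]},{"delta_pos":[-20,-30,0],"rot":[0,0,0]},{"delta_pos":[-20,-30,0],"rot":[0,0,0]},{"delta_pos":[-20,-30,0],"rot":[0,0,0]},{"delta_pos":[0,0,0],"rot":[0,0,0]},{"delta_pos":[0,0,0],"rot":[0,0,0]}]' | grep -E "pos|force|open"
python3 -c "
from h import *
st();shot('side','s5',scale=1.4);shot('top','t5')
a=cv2.imread('pics/t5_raw.png')[150:285,110:390];cv2.imwrite('pics/t5c.png',cv2.resize(a,None,fx=2.8,fy=2.8,interpolation=cv2.INTER_CUBIC))"
```

```text
position: [437.1, -209.6, 78.3]
wrist_force: [-0.5, 0.1, 0.4]
opening: 85.2
position: [439.2, -210.6, 205.0]
wrist_force: [1.1, -0.0, -0.2]
opening: 85.5
position: [316.2, -389.8, 200.7]
wrist_force: [0.5, 0.5, 0.0]
opening: 85.4
{'t': 22.85, 'position': [316.152, -389.789, 200.723], 'ee_rot': [0.791, -0.612, -0.001, -0.0], 'wrist_force': [0.547, 0.498, 0.022], 'opening': 85.437, 'qpos': [0.891, 0.425, -0.063, 1.883, 0.035, 0.836, -0.507]}
```

View pics/s5.png

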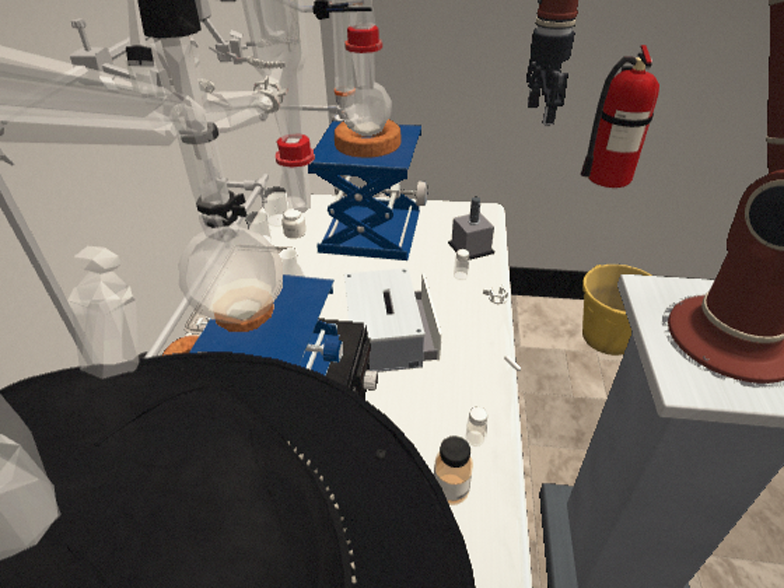

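View pics/t5c.png

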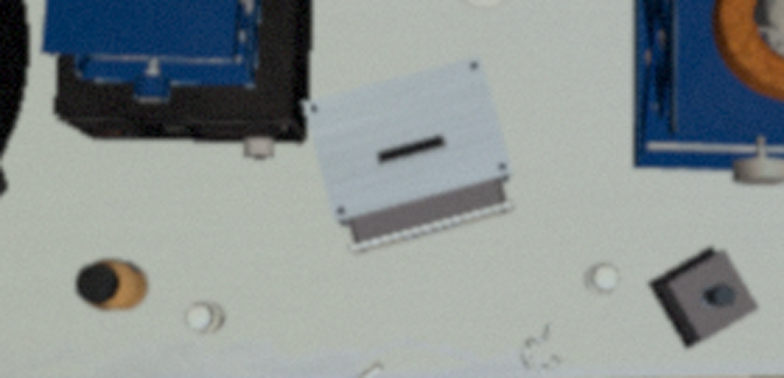

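The pin is back upright in its stand at (475,208), at the same height as at the start. The drawer is out, and the vials and bottle stand unmoved. Handing in.

```bash
python3 -c "
from cell import manip
print(manip.sign_off())"
```

```text
the job is handed in; nothing more can be done
None
```

The drawer is open and the pin is back in its stand, upright and fully down; I handed the job in at about 23 s of the 64 s allowed.

- **Finding the tab:** I felt along the ledges with light touches of about 7 N or less. The gap was about 17 mm to the −y side of the slot's middle.
- **Pressing:** the tab gave at about 4 to 5 N. I pressed it about 7.7 mm and the drawer sprang out. The highest force I read on the box was about 7 N, against the 30 N limit; forces were read only at the end of each move.
- **Last checks:** the pictures show the drawer out and the pin upright, with its collar seated at the same height as when I gripped it. Both vials and the bottle stand where they were, and the robot is clear with no force on the wrist. I did not single out the flask in the pictures, but nothing behind the box looks changed and the arm never went there.

No check failed or disagreed.

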